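# Pop the card terminal off its charging cradle and catch it

## Task

Take the card terminal off charge for the next customer: press the release key beside the foot of the sloping cradle down with one fingertip, and as the spring kicks the terminal off its contacts, catch its lower end with the other finger before it slides off the cradle. Do not grip or lift it, and leave the things round about alone. Finish while holding it so: the key still down, and the terminal lying on its runners, clear of the contacts and at rest against the finger.

Things in the scene. Friction and masses are not known exactly. Their poses are not given: they have to be found in the camera images.
- cradle: Grey charging cradle, fixed: a wedge 270 mm long, 100 mm wide, low at its open front end, 95 mm high at the back under the charging head. Origin: on the counter under its middle; x level, from front to back; y to the side of the key; z up. The key's housing, 46 mm wide and 30 mm high, stands on the +y side of the front end, flat from x -127 to -56 mm, then falling to the back. Place and yaw vary.
- cradle_bed: Frame of the cradle's sloping bed: x uphill (18 degrees), y as the cradle's, z square to the bed. Origin: on the tops of the bed's two smooth steel runners, on the centre line, where the docked terminal's foot stands (30 mm above the counter). The bed runs on 70 mm downhill (x 0 to -70 mm), open at the end, 84 mm wide between side cheeks 13 mm high.
- release_top (a point): Middle of the top of the black release key, 40 mm (cradle x) by 28 mm, level, 39 mm above the counter when up. It lies 70 mm to the +y side of the bed's centre line and 32 mm downhill of the docked terminal's foot; level with it, the bed is 20 mm above the counter. It goes straight down, at most 9 mm, until flush with its housing (30 mm).
- cradle_release (a joint): Travel of the key in m: 0 up, 0.009 down. Its spring takes 3.5 N at first, 6 N at the bottom; left alone it comes up again. The key carries the catch, a steel nib 6 mm high in front of the terminal's foot; beyond about 0.0065 m the nib is below the bed and the terminal is let go.
- terminal: The card terminal itself, black, with keys and a small screen on top, lying loose on the cradle's bed with its lower end downhill. Origin: centre of its underside; x along it from the lower to the upper end, z square to its underside, up. Mass about 0.36 kg (varies).
- terminal_foot (a point): Middle of the lower end of the black card terminal (171 x 80 x 43 mm, 0.36 kg, loose), 12 mm above its underside; docked, at x 0, z 12 mm of the bed. This end is an upright face 20 mm high; the top rises behind it. Let go, the terminal is pushed downhill 12 mm by a spring (5 N), then slides on by its weight (0.8 N) and is off the bed within half a second unless something stands in its way.
- terminal_head (a point): Middle of the upper end of the terminal, 171 mm from its lower end, 20 mm above its underside; docked, it touches the spring contact block.
- stapler: Desk stapler lying to the right of the cradle (on its -y side), 155 x 36 x 50 mm, a bystander; origin under its centre.
- tag_box: Small card box, 60 x 85 x 45 mm, to the left near the counter's edge, a bystander; origin under its centre.
- button_tin: Round tin with a lid, 70 mm across, 46 mm high, to the right, a bystander; origin under its centre.

How it is judged:
By the outcome, as a careful person would: the job done as asked, in the order asked, and still so for the second after the job is handed in, while the arm keeps its last pose, push and grip.
It also fails if it takes over 32 s, if anything falls off the work surface, if the arm or the gripper's body presses on something with over 40 N, if the wrist force passes 120 N, or if a joint passes its speed limit or range.

## Robot

A 7-joint arm with a two-finger parallel gripper is mounted at the origin on a cart in front of the work surface, level with it; the furniture and walls round the work are solid. World frame = base frame: x ahead of the robot, y to its left, z up, the work surface at z = 0. Lengths are in m, angles in rad, forces in N, time in s.
With the tool pointing down it reaches from about 0.35 to 0.775 m from the base axis. Payload 3.1 kg.
Tool frame: the origin (TCP) lies midway between the tips of the shut fingers; the grasp point (between the pads) lies 19 mm behind it; z points along the fingers, y is the line along which they close (so a half turn about z gives the same grasp; the last joint's range is limited). The gripper opens to 85 mm and grips with 20 to 120 N. Pads are 22 mm wide; open, the fingers measure 114 mm over their backs; the gripper's body (76 mm by 85 mm) begins 54 mm behind the grasp point. The pads swing forward as they close: fully open they stand 13 mm farther back than shut.
Start: joints at [1.08, 0.311, 0.014, 1.512, -0.004, 1.319, -0.027], TCP at [0.239, -0.496, 0.231] pointing down, gripper open.
Joint ranges: [-2.7, 2.7], [-0.3, 1.91], [-1.27, 1.3], [0.12, 2.57], [-1.44, 4.58], [0.2, 2.03], [-3.05, 3.05]. Speed limits (rad/s): [2.79, 2.79, 3.14, 3.14, 3.14, 3.14, 3.14].

## Interface

Orientations are given as a rotation vector (axis times angle).
In Python, from cell import r gives the robot as it stands.
- The arm moves only by the tool step_arm, never from a script. Its argument "motion" is a list of rows, each an object with "delta_rot": the turn, a rotation vector about the tool's x, y, z in degrees, a list of three; "delta_pos": the shift along the tool's x, y, z in mm, a list of three; "hand": the opening, from 0 (shut) to 1 (fully open). In form: [{"delta_rot": [wx, wy, wz], "delta_pos": [x, y, z], "hand": hand}, ...]. A call has 1 to 20 rows; each row is the pose to reach, as a shift and turn from the pose commanded when the call began, along the tool's axes at that moment; what a row does not reach only later rows make up. A row lasts 1/10 s, in which the tool goes at most 50 mm and 8.59 degrees, less where a joint would pass 70% of its speed; a pose out of reach is approached as far as the arm can. A call with a gripper value outside its range is refused whole. The fingers move at their own pace and stop on an object; the grip force is fixed at half the most. Time passes only in rows, so rows that repeat a pose let the fingers close. It gives the time, the measured TCP pose, the force, the opening and the grip force at its end, in the units of the state.
- r.observe(): the state, without advancing time (a new reading comes with each control period).
- r.read_camera(name): name is "scene" or "top" or "wrist"; returns a dict with "image" (384x512x3 uint8, blue, green, red), "fovy" (degrees; the focal length in pixels is half the picture's height over the tangent of half this angle, whatever the lens; pixels are square), "cx", "cy" (the principal point, pixels), "distortion" ([k1, k2, p1, p2, k3] as OpenCV has them; the pictures are not rectified), "xyz" and "attitude" of the camera in the world. Camera axes: x right, y down, z forward; pixel columns grow to the right and rows downward; lengths in m; the calibration is good to about 2 mm. A picture is of the moment at which its call begins. There is no depth.
- r.job_done(): hands the job in; it is judged then, once.
The state is a dict: "time_s": time; "q": joint angles; "qvel": joint speeds; "joint_efforts": joint torques, N m; "position": TCP position; "eef_rot": TCP orientation; "contact_force": force on the tool from outside, world axes, zero at the start; "moment": the same for the moment, N m; "width": finger opening in m; "finger_force": force on a finger pad.
Only numpy, scipy, OpenCV 4.12 (cv2) and the standard library are available. Lean on these libraries where they do the work, as an engineer would, in place of code of your own. Each camera call takes 0.05 s, during which the arm holds its last target. There are 200 camera calls.

## Working session

There is one attempt and no reset: what is moved stays moved. The work goes in short steps, Python scripts to look and compute and a tool call to move; the robot and the scene stay as the last step left them, time stands still between calls to the robot, and variables do not carry over. Pictures are saved under pics/ and viewed, at most 10 in all, crops included, and the job is handed in when it is done.

Besides the shell and the picture viewer there is one more tool, called after ">>>" as name(argument=value, ...) on one line, values as JSON. step_arm: Moves the arm, as the interface text tells. Its arguments: {"type":"object","properties":{"motion":{"type":"array"}},"required":["motion"]}

```bash
ls; mkdir -p pics
python3 - <<'E'
from cell import r
import cv2
s=r.observe(); print(s)
for n in("top","scene"):
    c=r.read_camera(n); cv2.imwrite(f"pics/{n}0.png",c["image"]); print(n,{k:v for k,v in c.items() if k!="image"})
E
```

```text
pics
{'time_s': 0.0, 'q': array([ 1.08032295,  0.31176313,  0.01400483,  1.51306134, -0.00441013,
        1.3192    , -0.02722612]), 'qvel': array([-0.00093334,  0.00146429,  0.00028477,  0.00079471,  0.00052602,
       -0.00014283, -0.00097159]), 'joint_efforts': array([ 6.08025002e-04, -3.79925895e+01,  1.45968539e-01, -2.30589151e+01,
        1.18907730e-02,  1.37299643e-02, -1.80867937e-05]), 'position': array([ 0.23831309, -0.49487511,  0.23019882]), 'eef_rot': array([-3.06056230e+00, -6.98569978e-01,  9.79376011e-04]), 'contact_force': array([-0.38560358, -0.37900018, -0.0216627 ]), 'moment': array([-0.01297131,  0.05414686,  0.02759703]), 'finger_force': 0.0, 'width': 0.08514446535577501}
top {'fovy': 44.82985032881963, 'cx': 257.2919000883253, 'cy': 186.9188521252919, 'distortion': array([-0.08836398,  0.        ,  0.        ,  0.        ,  0.        ]), 'xyz': array([ 0.4201176 , -0.18148025,  1.38057802]), 'attitude': array([-2.17422852,  2.17798002, -0.10714576])}
scene {'fovy': 44.03040816784194, 'cx': 253.606669370396, 'cy': 194.93283543998191, 'distortion': array([-0.10569768,  0.        ,  0.        ,  0.        ,  0.        ]), 'xyz': array([-0.24252056,  0.63845572,  1.01495872]), 'attitude': array([-0.99857197,  2.39488032, -1.14338237])}
```

View pics/top0.png

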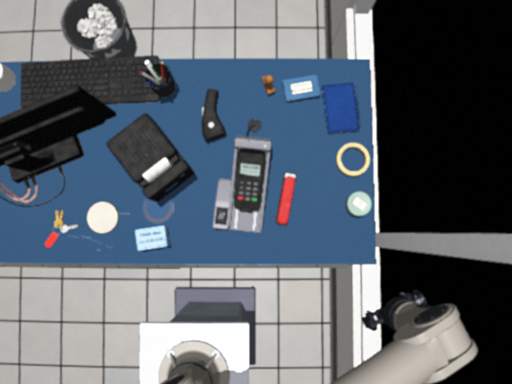

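View pics/scene0.png

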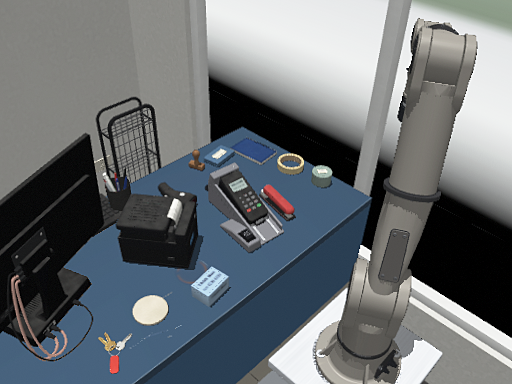

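The top view shows the cradle at about (250,185), key housing at (221,205), stapler at (287,198) and tin at (359,204). The tag box is at (151,237). The scene view agrees. I'll enlarge the cradle next.

Run:
```python
import cv2,numpy as np
a=cv2.imread("pics/top0.png")[125:245,200:300]
b=cv2.imread("pics/scene0.png")[150:260,195:305]
a=cv2.resize(a,None,fx=4,fy=4,interpolation=cv2.INTER_CUBIC);b=cv2.resize(b,(400,400),interpolation=cv2.INTER_CUBIC)
o=np.zeros((480,800,3),np.uint8);o[:480,:400]=a;o[:400,400:]=b
cv2.imwrite("pics/crop0.png",o)
```

```text
(no output)
```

View pics/crop0.png

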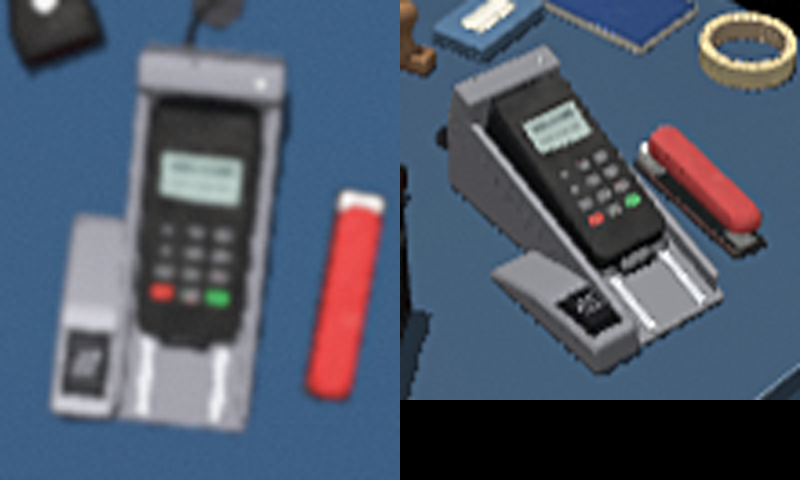

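The crop shows the key as a black square at about top pixel (221.5,215.5). The bed is open towards the robot, and the cradle is yawed slightly. The terminal runs from about rows 149 to 211 and columns 235 to 266. Next I'll measure it.

```bash
cat > h.py <<'E'
import numpy as np,cv2
from scipy.spatial.transform import Rotation as R
class Cam:
    def __init__(s,c):
        h=c["image"].shape[0]; f=h/2/np.tan(np.radians(c["fovy"]/2))
        s.K=np.array([[f,0,c["cx"]],[0,f,c["cy"]],[0,0,1]]); s.d=np.array(c["distortion"]); s.p=np.array(c["xyz"]); s.R=R.from_rotvec(c["attitude"]).as_matrix(); s.im=c["image"]
    def ray(s,uv):
        n=cv2.undistortPoints(np.float64(uv).reshape(-1,1,2),s.K,s.d)[:,0]
        return np.c_[n,np.ones(len(n))]@s.R.T
    def onz(s,uv,z):
        d=s.ray(uv); return s.p+d*((z-s.p[2])/d[:,2])[:,None]
    def proj(s,X):
        return cv2.projectPoints(np.float64(X).reshape(-1,3),cv2.Rodrigues(s.R.T)[0],-s.R.T@s.p,s.K,s.d)[0][:,0]
def tri(c1,u1,c2,u2):
    d1=c1.ray(u1)[0];d2=c2.ray(u2)[0]
    t=np.linalg.lstsq(np.c_[d1,-d2],c2.p-c1.p,rcond=None)[0]
    a=c1.p+t[0]*d1;b=c2.p+t[1]*d2; return (a+b)/2,np.linalg.norm(a-b)
def blob(m,box):
    x0,y0,x1,y1=box; z=np.zeros_like(m); z[y0:y1,x0:x1]=m[y0:y1,x0:x1]
    n,l,st,c=cv2.connectedComponentsWithStats(z); i=1+np.argmax(st[1:,4]); return c[i],st[i],l==i
def slope_yaw(cam,mask,rows):
    "yaw from both long sides of the mask, whose direction climbs 18 deg"
    out=[]
    for f in (np.min,np.max):
        P=np.array([[f(np.nonzero(mask[y])[0]),y] for y in range(*rows)],float)
        vx,vy,x,y=cv2.fitLine(P.astype(np.float32),cv2.DIST_HUBER,0,.01,.01).ravel()
        d=cam.ray([[x-25*vx,y-25*vy],[x+25*vx,y+25*vy]]); n=np.cross(*d)
        # n.(c cos p, c sin p, s)=0
        A=np.hypot(n[0],n[1]); ph=np.arctan2(n[1],n[0]); k=-n[2]*np.tan(np.radians(18))/A
        out+=[np.degrees((ph+s*np.arccos(k)+np.pi)%(2*np.pi)-np.pi) for s in(1,-1)]
    return out
E
python3 - <<'E'
from h import *
from cell import r
T=Cam(r.read_camera("top"));S=Cam(r.read_camera("scene"))
g=lambda c:(c.im.max(2)<75).astype(np.uint8)
kt,st,_=blob(g(T),(212,200,232,230)); ks,ss,_=blob(g(S),(233,222,256,246))
print("key",kt,st,ks,ss,T.onz(kt,.039),S.onz(ks,.039),tri(T,kt,S,ks))
_,s2,m=blob(g(T),(228,140,272,215)); print(s2); print(slope_yaw(T,m,(158,200)))
lm=lambda c:((c.im.min(2)>150)).astype(np.uint8)
pt,a,_=blob(lm(T),(236,158,266,180)); ps,b,_=blob(lm(S),(225,172,250,195)); print("screen",pt,a,ps,b,tri(T,pt,S,ps))
def col(c,ch):
    i=c.im.astype(int); o=[k for k in range(3) if k!=ch]; return ((i[...,ch]-i[...,o].max(2))>50).astype(np.uint8)
for ch,bt,bs in((2,(234,190,246,205),(243,203,256,215)),(1,(246,190,262,205),(252,198,265,212))):
    u,_,_=blob(col(T,ch),bt);v,_,_=blob(col(S,ch),bs); print(ch,u,v,tri(T,u,S,v))
E
```

```text
key [220.74193548 220.41935484] [216 216  10   8  31] [246.86440678 235.33050847] [238 228  18  15 118] [[ 0.44890096 -0.08320184  0.039     ]] [[ 0.4568088  -0.07314137  0.039     ]] (array([ 0.45369528, -0.0788814 ,  0.03634433]), np.float64(0.012538465527745464))
[ 234  148   32   64 1133]
[np.float64(-4.904262604783728), np.float64(176.915712399432), np.float64(-6.755713503160247), np.float64(173.1476263215683)]
screen [249.98224852 169.53846154] [241 164  19  12 169] [238.03508772 184.98245614] [229 178  18  14 114] (array([ 0.58953176, -0.16701464,  0.09964259]), np.float64(0.0031580546426285753))
2 [240.  197.5] [248.41666667 209.75      ] (array([ 0.5143694 , -0.13835518,  0.06238883]), np.float64(0.002873698707782581))
1 [254. 199.] [258.77777778 204.55555556] (array([ 0.50977921, -0.17832511,  0.06233163]), np.float64(0.00215811976616528))
```

```bash
cat >> h.py <<'E'
def delta(s,p,yaw):
    "shift (mm) and turn (deg) in tool axes to put TCP at p, tool down, tool -y along cradle y"
    M=R.from_rotvec(s["eef_rot"]); c,n=np.cos(yaw),np.sin(yaw)
    G=R.from_matrix(np.c_[[c,n,0],[n,-c,0],[0,0,-1]])
    return np.round(M.inv().apply(np.array(p)-s["position"])*1e3,1),np.round((M.inv()*G).as_rotvec(degrees=True),2)
E
python3 - <<'E'
from h import *
from cell import r
print(delta(r.observe(),[.44,-.116,.2],np.radians(-6.2)))
T=Cam(r.read_camera("top"));print(T.onz([[221.5,216]],.039))
E
```

```text
(array([ 346.1, -254.1,   31. ]), array([-8.000e-02,  3.000e-02,  3.192e+01]))
[[ 0.46160467 -0.08532993  0.039     ]]
```

>>> step_arm(motion=[{"delta_rot": [0,0,8],"delta_pos": [35,-25,0],"hand": 0.65},{"delta_rot": [0,0,16],"delta_pos": [70,-51,0],"hand": 0.65},{"delta_rot": [0,0,24],"delta_pos": [105,-76,0],"hand": 0.65},{"delta_rot": [0,0,32],"delta_pos": [140,-102,0],"hand": 0.65},{"delta_rot": [0,0,32],"delta_pos": [175,-127,5],"hand": 0.65},{"delta_rot": [0,0,32],"delta_pos": [210,-153,10],"hand": 0.65},{"delta_rot": [0,0,32],"delta_pos": [245,-178,15],"hand": 0.65},{"delta_rot": [0,0,32],"delta_pos": [280,-204,20],"hand": 0.65},{"delta_rot": [0,0,32],"delta_pos": [315,-230,25],"hand": 0.65},{"delta_rot": [0,0,32],"delta_pos": [346,-254,31],"hand": 0.65},{"delta_rot": [0,0,32],"delta_pos": [346,-254,31],"hand": 0.65},{"delta_rot": [0,0,32],"delta_pos": [346,-254,31],"hand": 0.65},{"delta_rot": [0,0,32],"delta_pos": [346,-254,31],"hand": 0.65},{"delta_rot": [0,0,32],"delta_pos": [346,-254,31],"hand": 0.65}])

```text
time_s: 1.65
position: [0.4397, -0.1183, 0.2004]
eef_rot: [3.136, -0.177, -0.0]
contact_force: [0.2, -0.4, -0.8]
width: 0.0557
finger_force: 0.0
```

Run:
```python
from h import *
from cell import r
s=r.observe(); print(s["time_s"],s["position"],s["eef_rot"],s["width"],s["contact_force"],delta(s,[.44,-.116,.2],np.radians(-6.2)))
c=r.read_camera("wrist"); print({k:v for k,v in c.items() if k!="image"}); cv2.imwrite("pics/w1.png",c["image"])
```

```text
1.65 [ 0.43966852 -0.11831138  0.20040362] [ 3.13583928e+00 -1.77332709e-01 -2.89593681e-05] 0.055657011793468374 [ 0.2256031  -0.3682557  -0.79356257] (array([ 0.1, -2.3,  0.4]), array([ 0.04, -0.  , -0.27]))
{'fovy': 59.5673929170096, 'cx': 257.87762545808374, 'cy': 192.5888922658004, 'distortion': array([0.01340173, 0.        , 0.        , 0.        , 0.        ]), 'xyz': array([ 0.52400239, -0.12746863,  0.34274327]), 'attitude': array([ 1.92761244, -2.16115884, -0.36452779])}
```

View pics/w1.png

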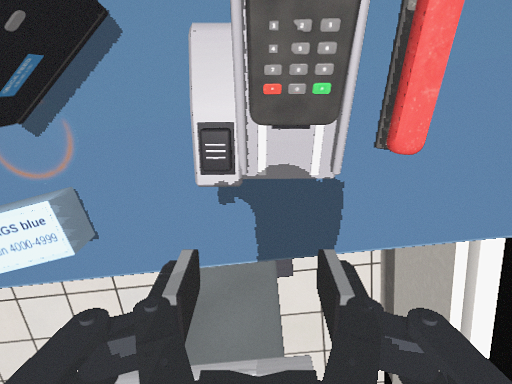

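The wrist view shows the key at about (216,149), the runners at about (258,150) and (318,150), and the terminal foot at row 125. The fingertips are at about (188,251) and (329,251). Next I'll refine these numbers.

Run:
```python
from h import *
from cell import r
W=Cam(r.read_camera("wrist")); s=r.observe()
g=(W.im.max(2)<70).astype(np.uint8)
_,st,m=blob(g,(192,115,240,180)); print("key",st)
q=cv2.minAreaRect(np.argwhere(m)[:,::-1].astype(np.float32)); print(q); 
b=cv2.boxPoints(q); P=W.onz(np.r_[[q[0]],b],.039); print(P.round(4))
# runners: bright pixels per row in the bed
for y in(135,150,165):
    row=W.im[y,244:345].min(1); print(y,(np.nonzero(row>215)[0]+244).tolist())
i=W.im.astype(int); U=[]
for ch in(2,1):
    o=[k for k in range(3) if k!=ch]; u,_,_=blob(((i[...,ch]-i[...,o].max(2))>60).astype(np.uint8),(255,80,340,100)); U.append(u)
B=W.onz(U,.0625); d=B[0]-B[1]; print("btn",U,B.round(4),"yaw",np.degrees(np.arctan2(-d[0],d[1])))
_,_,m=blob(g,(240,0,370,130)); print("tyaw",slope_yaw(W,m,(20,105)))
# foot lower corners: dark columns near foot
print("foot cols",[ (y,np.nonzero(m[y])[0][[0,-1]].tolist()) for y in (60,90,110,118,122,125,128) if m[y].any()])
# hand-projected TCP
print("tcp px",W.proj(s["position"]))
```

```text
key [200 128  33  45 386]
((215.99932861328125, 149.4815216064453), (43.89582824707031, 31.718994140625), 87.87889862060547)
[[ 0.465  -0.0821  0.039 ]
 [ 0.4859 -0.0702  0.039 ]
 [ 0.4837 -0.0986  0.039 ]
 [ 0.4432 -0.0945  0.039 ]
 [ 0.4454 -0.0648  0.039 ]]
135 [258, 259, 260, 261, 262, 263, 264, 265, 315, 316, 317, 318, 319, 320, 321, 322]
150 [258, 259, 260, 261, 262, 263, 264, 265, 266, 314, 315, 316, 317, 318, 319, 320, 321]
165 [258, 259, 260, 261, 262, 263, 264, 265, 266, 312, 313, 314, 315, 316, 317, 318, 319]
btn [array([272.01578947,  88.67368421]), array([321.67204301,  87.96774194])] [[ 0.5131 -0.1376  0.0625]
 [ 0.5091 -0.1769  0.0625]] yaw -5.799887089952894Traceback (most recent call last):
  File "<stdin>", line 15, in <module>
  File "h.py", line 25, in slope_yaw
    P=np.array([[f(np.nonzero(mask[y])[0]),y] for y in range(*rows)],float)
                 ~^^^^^^^^^^^^^^^^^^^^^^^^
    return _wrapreduction(a, np.minimum, 'min', axis, None, out,
                          keepdims=keepdims, initial=initial, where=where)
    return ufunc.reduce(obj, axis, dtype, out, **passkwargs)
           ~~~~~~~~~~~~^^^^^^^^^^^^^^^^^^^^^^^^^^^^^^^^^^^^^
ValueError: zero-size array to reduction operation minimum which has no identity
```

Run:
```python
from h import *
from cell import r
print(delta(r.observe(),[.4545,-.1168,.05],np.radians(-6.2)))
```

```text
(array([ 14.4,  -2.8, 150.4]), array([ 0.02, -0.01, -0.24]))
```

>>> step_arm(motion=[{"delta_rot": [0,0,0],"delta_pos": [5,-1,30],"hand": 0.65},{"delta_rot": [0,0,0],"delta_pos": [10,-2,60],"hand": 0.65},{"delta_rot": [0,0,0],"delta_pos": [14,-3,90],"hand": 0.65},{"delta_rot": [0,0,0],"delta_pos": [14,-3,120],"hand": 0.65},{"delta_rot": [0,0,0],"delta_pos": [14,-3,140],"hand": 0.65},{"delta_rot": [0,0,0],"delta_pos": [14,-3,150],"hand": 0.65},{"delta_rot": [0,0,0],"delta_pos": [14,-3,150],"hand": 0.65},{"delta_rot": [0,0,0],"delta_pos": [14,-3,150],"hand": 0.65},{"delta_rot": [0,0,0],"delta_pos": [14,-3,150],"hand": 0.65}])

```text
time_s: 2.65
position: [0.4557, -0.1155, 0.0516]
eef_rot: [3.136, -0.173, 0.005]
contact_force: [0.7, -0.4, -0.1]
width: 0.0554
finger_force: 0.0
```

Run:
```python
from h import *
from cell import r
s=r.observe(); print(s["time_s"],s["position"],s["width"],s["contact_force"],delta(s,[.4545,-.1168,.05],np.radians(-6.2)))
w=r.read_camera("wrist")["image"]; c=r.read_camera("scene")["image"][130:270,185:335]
t=r.read_camera("top")["image"][150:250,200:300]
o=np.zeros((600,800,3),np.uint8); o[:384,:512]=w; o[384:584,:200]=cv2.resize(t,(200,200)); o[:269,512:]=cv2.resize(c,(288,269),interpolation=cv2.INTER_CUBIC)
cv2.imwrite("pics/w2.png",o)
```

```text
2.65 [ 0.45570215 -0.11552969  0.05163144] 0.0553642726907801 [ 0.68847339 -0.42752455 -0.07970687] (array([-1.1,  1.4,  1.6]), array([ 0.03, -0.17, -0.1 ]))
```

View pics/w2.png

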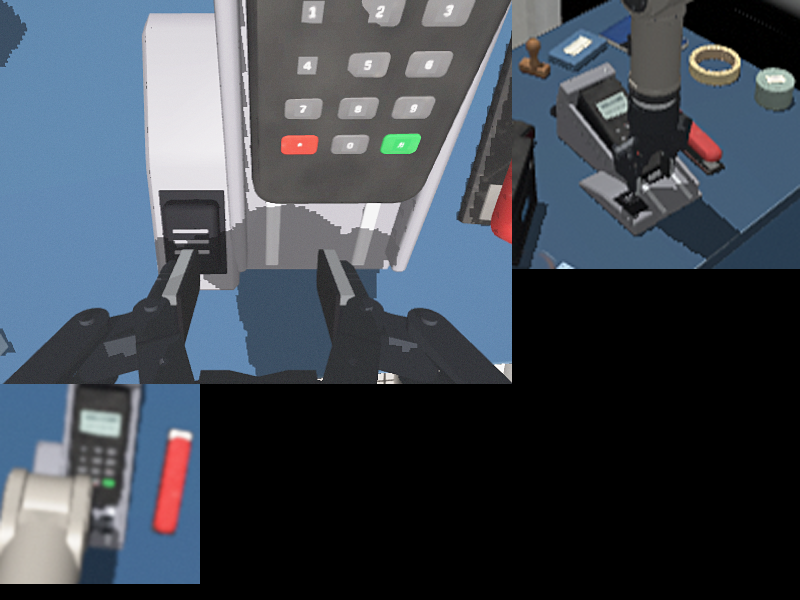

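The combined picture shows the key finger's tip at about (183,250), just above the key. The key spans columns 163 to 219 and starts at row 200. The other tip, at about (328,250), is over the bed between the runners.

Run:
```python
from h import *
from cell import r
W=Cam(r.read_camera("wrist")); s=r.observe(); p=s["position"]; print(p)
y=np.radians(-6.2);X=np.array([np.cos(y),np.sin(y)]);Y=np.array([-X[1],X[0]])
f=lambda P:[((q[:2]-p[:2])@X*1e3,(q[:2]-p[:2])@Y*1e3) for q in P]
for dz in(0,.004,.008,.012): print(dz,np.round(f(W.onz([[183,250],[328,250]],p[2]+dz)),1))
g=(W.im.max(2)<70).astype(np.uint8)
print("key top edge/left/right",np.round(f(W.onz([[191,201],[163,225],[219,225]],.039)),1))
print("runners",np.round(f(W.onz([[273,235],[367,235]],.022)),1), "foot row", np.round(f(W.onz([[330,203]],.048)),1))
```

```text
[ 0.45504501 -0.11529268  0.05106835]
0 [[  6.5  36.1]
 [  6.3 -33.2]]
0.004 [[  8.7  35.1]
 [  8.5 -32.2]]
0.008 [[ 10.9  34.1]
 [ 10.7 -31.3]]
0.012 [[ 13.1  33.1]
 [ 12.9 -30.4]]
key top edge/left/right [[26.9 33.2]
 [14.1 48.2]
 [14.  20. ]]
runners [[ -0.1  -8.2]
 [ -0.2 -61.4]] foot row [[ 29.1 -33.2]]
```

>>> step_arm(motion=[{"delta_rot": [0,0,0],"delta_pos": [0,0,10],"hand": 0.65},{"delta_rot": [0,0,0],"delta_pos": [0,0,16],"hand": 0.65},{"delta_rot": [0,0,0],"delta_pos": [0,0,20],"hand": 0.65},{"delta_rot": [0,0,0],"delta_pos": [0,0,22],"hand": 0.65},{"delta_rot": [0,0,0],"delta_pos": [0,0,22],"hand": 0.65},{"delta_rot": [0,0,0],"delta_pos": [0,0,22],"hand": 0.65},{"delta_rot": [0,0,0],"delta_pos": [0,0,22],"hand": 0.65}])

```text
time_s: 3.55
position: [0.4536, -0.115, 0.0282]
eef_rot: [-3.137, 0.172, 0.003]
contact_force: [-3.3, -0.2, 4.2]
width: 0.0556
finger_force: 3.1
```

Run:
```python
from h import *
from cell import r
s=r.observe(); print(s["position"],s["contact_force"],s["moment"])
w=r.read_camera("wrist")["image"]; c=r.read_camera("scene")["image"][150:260,195:305]
o=np.zeros((400,800,3),np.uint8); o[:384,:512]=w; o[:288,512:]=cv2.resize(c,(288,288),interpolation=cv2.INTER_CUBIC)
cv2.imwrite("pics/w3.png",o)
```

```text
[ 0.45359051 -0.11497228  0.02818109] [-3.25523154 -0.23160817  4.16873473] [ 0.23925498  0.57543035 -0.01566032]
```

View pics/w3.png

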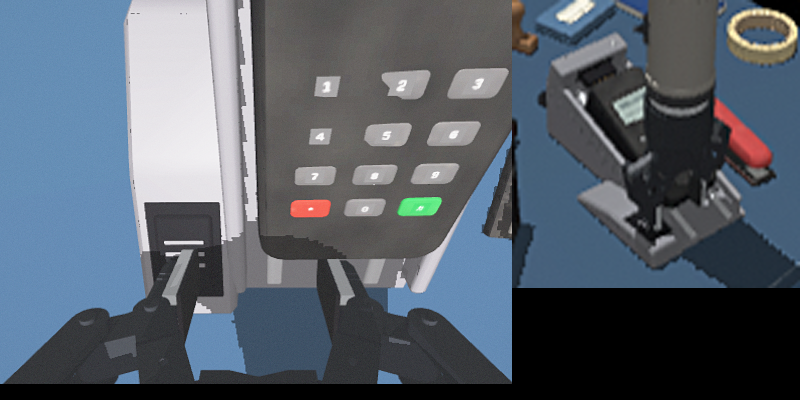

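The picture shows the terminal already released and caught. Its foot, at about row 258, rests on the bed finger at (335,262), with a gap at the head in the scene view. The key is nearly down, so I'll press it home.

>>> step_arm(motion=[{"delta_rot": [0,0,0],"delta_pos": [0,0,1],"hand": 0.65},{"delta_rot": [0,0,0],"delta_pos": [0,0,2],"hand": 0.65},{"delta_rot": [0,0,0],"delta_pos": [0,0,2],"hand": 0.65},{"delta_rot": [0,0,0],"delta_pos": [0,0,2],"hand": 0.65}])

```text
time_s: 4.05
position: [0.4536, -0.115, 0.0263]
eef_rot: [3.137, -0.172, -0.002]
contact_force: [-3.4, 0.9, 4.4]
width: 0.0551
finger_force: 3.5
```

>>> step_arm(motion=[{"delta_rot": [0,0,0],"delta_pos": [0,0,1],"hand": 0.65},{"delta_rot": [0,0,0],"delta_pos": [0,0,2],"hand": 0.65},{"delta_rot": [0,0,0],"delta_pos": [0,0,2],"hand": 0.65},{"delta_rot": [0,0,0],"delta_pos": [0,0,2],"hand": 0.65}])

```text
time_s: 4.45
position: [0.4536, -0.115, 0.0259]
eef_rot: [3.137, -0.172, -0.003]
contact_force: [-8.8, 0.2, 18.6]
width: 0.0555
finger_force: 9.9
```

>>> step_arm(motion=[{"delta_rot": [0,0,0],"delta_pos": [0,0,-1],"hand": 0.65},{"delta_rot": [0,0,0],"delta_pos": [0,0,-1],"hand": 0.65},{"delta_rot": [0,0,0],"delta_pos": [0,0,-1],"hand": 0.65},{"delta_rot": [0,0,0],"delta_pos": [0,0,-1],"hand": 0.65}])

```text
time_s: 4.85
position: [0.4536, -0.115, 0.026]
eef_rot: [3.137, -0.172, -0.002]
contact_force: [-6.2, 1.3, 10.1]
width: 0.0554
finger_force: 6.1
```

Run:
```python
from h import *
from cell import r
s=r.observe(); print(s["time_s"],s["position"],s["contact_force"],s["qvel"].round(4))
W=Cam(r.read_camera("wrist"));S=Cam(r.read_camera("scene")); w=W.im; c=S.im[150:260,195:305]
lm=(S.im.min(2)>150).astype(np.uint8)
T=Cam(r.read_camera("top")); pt,_,_=blob((T.im.min(2)>150).astype(np.uint8),(236,158,266,190)); ps,_,_=blob(lm,(225,172,255,205)); print(pt,ps,tri(T,pt,S,ps))
o=np.zeros((400,800,3),np.uint8); o[:384,:512]=w; o[:288,512:]=cv2.resize(c,(288,288),interpolation=cv2.INTER_CUBIC)
cv2.imwrite("pics/w4.png",o)
```

```text
4.85 [ 0.45364633 -0.11495741  0.02598924] [-6.22009152  1.25139253 10.08616563] [-0.0003 -0.001  -0.0018 -0.0008  0.0018  0.0006  0.0014]
[249.63414634 177.35609756] [240.14864865 190.60810811] (array([ 0.57155647, -0.16362468,  0.08902683]), np.float64(0.010120664565792182))
```

View pics/w4.png

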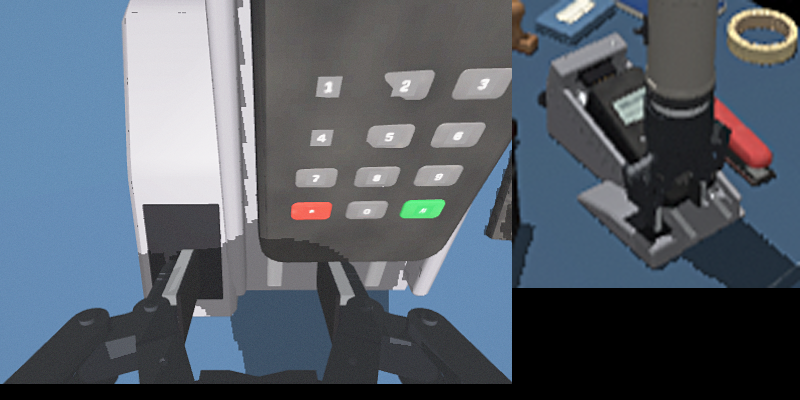

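The key is flush at (182,250). The terminal's foot is at rest on the bed finger at row 258, having moved about 20 mm and cleared the head. I'm handing it in.

```bash
python3 -c "
from cell import r
print(r.job_done())"
```

```text
the job is handed in; nothing more can be done
None
```

I've handed the job in: the key is held fully down and the terminal lies at rest on its runners against the other finger, about 20 mm downhill and clear of the contacts; no verdict came back.

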